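Clamp the jig block in its vise

TASK

A steel block lies loose between the jaws of one of the two small bench vises. Turn that vise's crank clockwise (seen from above) until its sliding jaw has pushed the block home against the fixed jaw and the crank goes stiff, so that the block stays clamped firmly when you let go. Leave the empty vise's crank as it is.

Things in the scene. Friction and masses are not known exactly. Their poses are not given: they have to be found in the camera images.
- vise: The vise holding the block, bolted down: grey casting 170 (x) by 84 mm with 16 mm high bed. Gearbox at its -x end (49 mm high), fixed jaw at its +x end, sliding jaw between; jaws 44 mm high, 72 to 76 mm wide (y). Origin: centre of the underside, on the bench; z up. Fixed jaw's face at x = +67 mm. The crank's upright axis, on the gearbox, is at x = -59 mm, y = 0.
- vise_crank (a joint): Its crank angle, rad, growing clockwise from above; starts at 0 to 0.4. At 0 the grip is on the +y side of the crank's axis (vise frame), at 1.57 +x (over the jaws), at 3.14 -y. Jaw moves 10 mm/rad to +x and meets the homed block at about 2.8; then its rubber-backed plate gives and the crank stiffens (3 to 12 N at the grip), stop at 3.5. Friction holds it where left; 3.1 to 3.3 is tight.
- vise_knob (a point): Middle of that crank's grip, 82 mm above the bench. The grip is an upright, freely spinning, black round handle, 20 mm thick, from 62 to 102 mm above the bench, 45 mm from the crank's axis; the highest part of the vise. The flat steel crank arm under it has its top 60 mm above the bench.
- jig_block: Grey steel block 66 x 52 x 18 mm with four corner holes, 0.3 to 0.6 kg, lying loose on the vise's bed between the jaws, its long side (its x) along the jaws. Origin: centre of its underside. It is home when its origin is at x = +41 mm in the vise's frame; the sliding jaw pushes it there.
- spare_vise_knob (a point): Middle of the same grip on the other vise, which is alike but empty. Its crank must be left alone.

How it is judged:
By the outcome, as a careful person would: the job done as asked, in the order asked, and still so for the second after the job is handed in, with the robot touching nothing.
It also fails if it takes over 40 s, if anything falls off the work surface, if the arm or the gripper's body presses on something with over 40 N, if the wrist force passes 120 N, or if a joint passes its speed limit or range.

ROBOT

A 6-joint arm with a two-finger parallel gripper is mounted at the origin on a cart in front of the work surface, level with it; the furniture and walls round the work are solid. World frame = base frame: x ahead of the robot, y to its left, z up, the work surface at z = 0. Lengths are in mm, angles in rad, forces in N, time in s.
With the tool pointing down it reaches from about 350 to 775 mm from the base axis. Payload 7.3 kg.
Tool frame: the origin (TCP) lies at the very end of the fingers, on their centre line; the grasp point (between the pads) lies 19 mm behind it; z points along the fingers, x is the direction in which the jaws open and shut, and the axes are right-handed (so a half turn about z gives the same grasp; the last joint's range is limited). The gripper opens to 92 mm and grips with 3 to 60 N. Pads are 19 mm wide; open, the fingers measure 130 mm over their backs; the gripper's body (75 mm by 190 mm) begins 47 mm behind the grasp point.
Start: joints at [1.04, 0.342, 1.524, -0, 1.275, -0.146], TCP at [197.059, 486.634, 226.741] pointing down, gripper open.
Joint ranges: [-2.53, 2.53], [-0.77, 2.02], [0.04, 2.7], [-1, 4.14], [0.28, 2.66], [-3.11, 3.11]. Speed limits (rad/s): [2.57, 2.57, 3.14, 3.14, 3.14, 3.14].

INTERFACE

Orientations are given as [roll, pitch, yaw] about the fixed x, y, z axes, in that order (R = Rz(yaw) Ry(pitch) Rx(roll)).
In Python, from plant import bot gives the robot as it stands.
- The arm moves only by the shell command python3 -m inch 'ROWS'. ROWS is JSON, a list that holds one entry, the list of rows, each a list of 7 numbers: the shift along the tool's x, y, z in m, then the turn, a rotation vector about the tool's x, y, z in degrees, then the finger opening in m, from 0 to 0.0918. In form: [[[dx, dy, dz, ax, ay, az, hand], ...]]. A call has 1 to 12 rows; each row shifts and turns the commanded pose from where the row before left it, along the tool's axes as they then stand; what a row does not reach is not made up. A row lasts 1/10 s, in which the tool goes at most 50 mm and 8.59 degrees, less where a joint would pass 70% of its speed; a pose out of reach is approached as far as the arm can. A call is refused whole if a number of a shift passes 0.05 or a number of a turn 8.59, either way. A call with a gripper value outside its range is refused whole. The fingers move at their own pace and stop on an object; the grip force is fixed at half the most. Time passes only in rows, so rows that do not move let the fingers close. It gives the time, the measured TCP pose, the force and the opening at its end, in the units of the state.
- bot.get_obs(): the state, without advancing time (a new reading comes with each control period).
- bot.capture(name): name is "side" or "top"; returns a dict with "pixels" (480x640x3 uint8, blue, green, red), "camera_matrix" (3x3 intrinsics, pixels), "dist" ([k1, k2, p1, p2, k3] as OpenCV has them; the pictures are not rectified), "view" (4x4, takes a point from world to camera coordinates). Camera axes: x right, y down, z forward; pixel columns grow to the right and rows downward; lengths in mm; the calibration is good to about 2 mm. A picture is of the moment at which its call begins. There is no depth.
- bot.close_job(): hands the job in, once; it reports no verdict.
The state is a dict: "time": time; "joint_positions": joint angles; "dq": joint speeds; "tau": joint torques, N m; "tool_pos": TCP position; "tcp_rot": TCP orientation; "contact_force": force on the tool from outside, world axes, zero at the start; "moment": the same for the moment, N m; "grip_width": finger opening in mm.
Only numpy, scipy, OpenCV 4.12 (cv2) and the standard library are available. Lean on these libraries where they do the work, as an engineer would, in place of code of your own. Each camera call takes 0.05 s, during which the arm holds its last target. There are 200 camera calls.

## Working session

There is one attempt and no reset: what is moved stays moved. The work goes in short steps, Python scripts to look and compute and a shell command to move; the robot and the scene stay as the last step left them, time stands still between calls to the robot, and variables do not carry over. Pictures are saved under pics/ and viewed, about 8 in all and at most 12, crops included, and the job is handed in when it is done.

```bash
mkdir -p pics; ls; python3 - <<'E'
from plant import bot
import cv2,pickle
o=bot.get_obs();print(o['time'],o['tool_pos'],o['tcp_rot'],o['contact_force'],o['grip_width'])
for n in("side","top"):
    c=bot.capture(n);cv2.imwrite(f"pics/{n}0.png",c["pixels"]);pickle.dump(c,open(f"{n}.pkl","wb"))
    print(n,c["camera_matrix"],c["dist"],c["view"])
E
```

```text
pics
0.0 [196.82642985 486.25631834 226.04688301] [-3.14139231e+00  1.52258988e-03  1.18603516e+00] [-0.06919732  1.23173872  0.65609847] 91.63987808476158
side [[476.83767421   0.         318.71145876]
 [  0.         476.83767421 237.92019986]
 [  0.           0.           1.        ]] [-0.08675365  0.          0.          0.          0.        ] [[ 9.99841342e-01  1.16796178e-02  1.34490996e-02 -5.29280323e+02]
 [ 1.77566462e-02 -5.93680986e-01 -8.04504561e-01  2.57993798e+01]
 [-1.41183105e-03  8.04615731e-01 -5.93794184e-01  1.05966866e+03]
 [ 0.00000000e+00  0.00000000e+00  0.00000000e+00  1.00000000e+00]]
top [[593.18169603   0.         324.17073696]
 [  0.         593.18169603 258.16543592]
 [  0.           0.           1.        ]] [-0.20392379  0.          0.          0.          0.        ] [[-1.61824482e-02 -9.99621965e-01 -2.22273433e-02 -2.92640276e+01]
 [-9.82554352e-01  2.00174320e-02 -1.84895235e-01  5.03731939e+02]
 [ 1.85270272e-01  1.88475154e-02 -9.82506843e-01  1.16516798e+03]
 [ 0.00000000e+00  0.00000000e+00  0.00000000e+00  1.00000000e+00]]
```

View pics/side0.png

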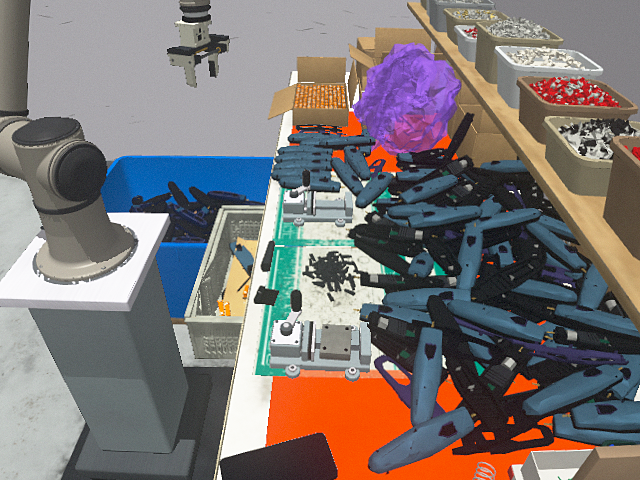

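View pics/top0.png

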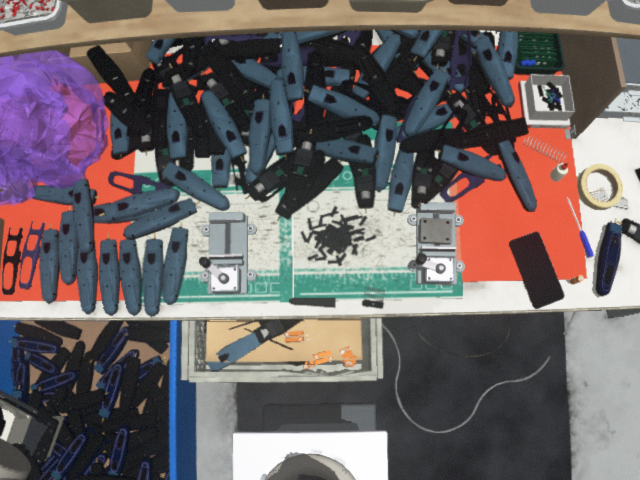

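The side view shows the block in the near vise, at about (320,345). The top view has the same vise at about (437,240), with its crank at about (420,266). The other vise, at about (225,250), is empty. Next I'll enlarge crops of the block vise.

```bash
python3 - <<'E'
import cv2,numpy as np
t=cv2.imread("pics/top0.png")[195:295,400:475];s=cv2.imread("pics/side0.png")[280:385,255:385]
t=cv2.resize(t,None,fx=5,fy=5,interpolation=cv2.INTER_CUBIC);s=cv2.resize(s,None,fx=4,fy=4,interpolation=cv2.INTER_CUBIC)
cv2.imwrite("pics/t1.png",t[:, :]);cv2.imwrite("pics/s1.png",s)
o=np.zeros((500,375+425,3),np.uint8);o[:500,:375]=t
s=cv2.resize(s,(425,343));o[:343,375:]=s;cv2.imwrite("pics/c1.png",o)
E
```

```text
(no output)
```

View pics/c1.png

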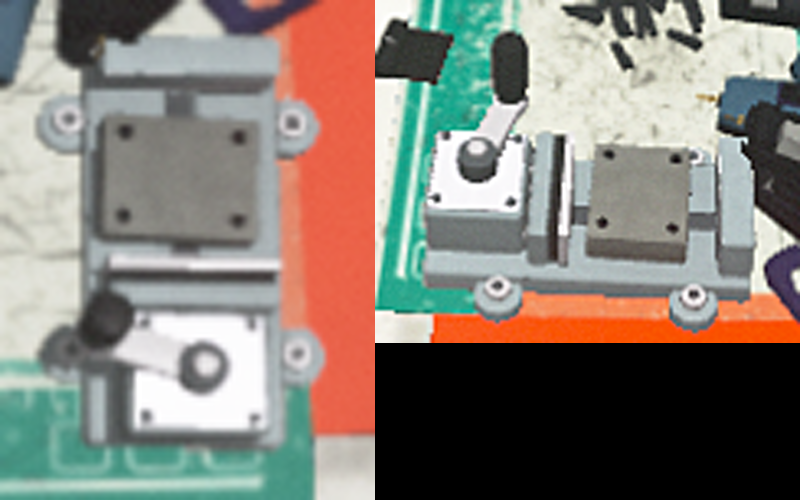

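```bash
cat > h.py <<'E'
import cv2,pickle,numpy as np
def ray(c,uv,z):
    K,d,V=np.array(c["camera_matrix"]),np.array(c["dist"]),np.array(c["view"])
    n=cv2.undistortPoints(np.array([[uv]],float),K,d)[0,0]
    R,t=V[:3,:3],V[:3,3];o=-R.T@t;v=R.T@np.array([*n,1]);return o+v*(z-o[2])/v[2]
E
python3 - <<'E'
from h import *
T=pickle.load(open("top.pkl","rb"));S=pickle.load(open("side.pkl","rb"))
t=lambda u,v,z:print('top',z,ray(T,(400+u/5,195+v/5),z).round(1))
s=lambda u,v,z:print('side',z,ray(S,(255+(u-375)/3.269,280+v/3.267),z).round(1))
print('grip');t(107,315,90);s(510,67,82)
print('gear ctr');t(200.5,370,49);s(476,169,49)
print('hub');t(204,365,65);s(478,152,65)
print('screws');[t(*p,49) for p in((145,322),(257,324),(146,417),(254,418))]
print('bed edges');[t(*p,16) for p in((86,440),(281,438),(86,90))]
print('block');[t(*p,34) for p in((125,131),(239,135),(123,215),(238,219))];[s(*p,34) for p in((608,153),(676,157),(602,222),(672,228))]
print('fixjaw top');[t(*p,44) for p in((105,75),(278,75))]
E
```

```text
grip
top 90 [ 491.4 -231.1   90. ]
side 82 [ 492.3 -234.8   82. ]
gear ctr
top 49 [ 475.4 -274.5   49. ]
side 49 [ 476.2 -277.1   49. ]
hub
top 65 [ 474.7 -273.2   65. ]
side 65 [ 477.9 -280.    65. ]
screws
top 49 [ 495.7 -252.6   49. ]
top 49 [ 494. -299.   49.]
top 49 [ 456.5 -251.2   49. ]
top 49 [ 455.1 -295.6   49. ]
bed edges
top 16 [ 452.3 -230.8   16. ]
top 16 [ 451.3 -313.1   16. ]
top 16 [ 602.8 -237.8   16. ]
block
top 34 [ 580.  -250.8   34. ]
top 34 [ 577.5 -299.    34. ]
top 34 [ 544.  -248.1   34. ]
top 34 [ 541.4 -296.5   34. ]
side 34 [ 545.2 -250.1   34. ]
side 34 [ 581.7 -252.2   34. ]
side 34 [ 542.  -298.3   34. ]
side 34 [ 578.  -301.5   34. ]
fixjaw top
top 44 [ 601.7 -242.1   44. ]
top 44 [ 600.6 -315.2   44. ]
```

The two cameras agree to a few mm. Crank axis ≈ (476,-276), grip ≈ (492,-233), radius 46 mm against 45 given, vise yaw ≈ -0.04, crank ≈ 0.31 rad. Next I'll move over the grip and turn the jaws to lie along the vise's x.

```bash
python3 -m inch '[[[-0.0187,0.0353,0,0,0,0,0.09],[-0.0187,0.0353,0,0,0,0,0.09],[-0.0187,0.0353,0,0,0,0,0.09],[-0.0187,0.0353,0,0,0,0,0.09],[-0.0187,0.0353,0,0,0,0,0.09],[-0.0187,0.0353,0,0,0,0,0.09],[-0.0187,0.0353,0,0,0,0,0.09],[-0.0187,0.0353,0,0,0,0,0.09],[-0.0187,0.0353,0,0,0,0,0.09],[-0.0187,0.0353,0,0,0,0,0.09],[-0.0187,0.0353,0,0,0,0,0.09]]]'
python3 -m inch '[[[-0.035,0.0155,0,0,0,0,0.06],[-0.035,0.0155,0,0,0,0,0.06],[-0.035,0.0155,0,0,0,0,0.06],[-0.035,0.0155,0,0,0,0,0.06],[-0.035,0.0155,0,0,0,0,0.06],[-0.035,0.0155,0,0,0,0,0.06],[-0.035,0.0155,0,0,0,0,0.06],[-0.035,0.0155,0,0,0,0,0.06],[-0.035,0.0155,0,0,0,0,0.06],[-0.035,0.0155,0,0,0,0,0.06]]]'
python3 -m inch '[[[0,0,0,0,0,8.2,0.06],[0,0,0,0,0,8.2,0.06],[0,0,0,0,0,8.2,0.06],[0,0,0,0,0,8.2,0.06],[0,0,0,0,0,8.2,0.06],[0,0,0,0,0,8.2,0.06],[0,0,0,0,0,8.2,0.06],[0,0,0,0,0,8.2,0.06],[0,0,0,0,0,8.2,0.06],[0,0,0,0,0,0,0.06],[0,0,0,0,0,0,0.06]]]'
```

```text
time: 1.2
tool_pos: [480.4, 148.8, 226.5]
tcp_rot: [-3.141, 0.0, 1.186]
contact_force: [0.4, 1.1, 0.6]
grip_width: 89.9
time: 2.2
tool_pos: [491.7, -233.9, 226.3]
tcp_rot: [-3.141, -0.0, 1.186]
contact_force: [0.7, 0.9, 0.8]
grip_width: 59.9
time: 3.3
tool_pos: [491.9, -232.3, 226.4]
tcp_rot: [-3.141, 0.001, -0.098]
contact_force: [0.4, -0.5, -0.2]
grip_width: 60.0
```

```bash
python3 -m inch '[[[0,0,0.033,0,0,0,0.06],[0,0,0.033,0,0,0,0.06],[0,0,0.033,0,0,0,0.06],[0,0,0,0,0,0,0.06]]]'; cat > look.py <<'E'
import sys
from plant import bot
from h import *
n=sys.argv[1];S=bot.capture("side");T=bot.capture("top")
s=cv2.resize(S["pixels"][260:380,245:385],None,fx=3.5,fy=3.5,interpolation=2)
t=cv2.resize(T["pixels"][195:295,400:475],None,fx=4.2,fy=4.2,interpolation=2)
o=np.zeros((420,490+315,3),np.uint8);o[:,:490]=s;o[:,490:]=t;cv2.imwrite(f"pics/{n}.png",o[:, :800])
E
python3 look.py a
```

```text
time: 3.7
tool_pos: [489.5, -230.8, 123.7]
tcp_rot: [-3.137, 0.008, -0.099]
contact_force: [0.1, 0.7, 0.3]
grip_width: 59.7
```

View pics/a.png

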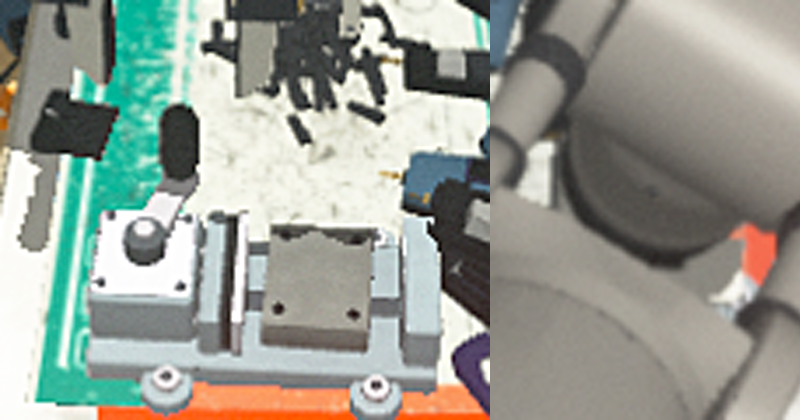

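The side view shows the fingers at about (100,80) and (255,95), straddling the grip at (180,140), so x is centred. The arm hides the top view. I'll shift slightly, go down and close.

```bash
python3 -m inch '[[[0.002,0.002,0.015,0,0,0,0.06],[0,0,0.02,0,0,0,0.06],[0,0,0.02,0,0,0,0.06],[0,0,0,0,0,0,0.06],[0,0,0,0,0,0,0.015],[0,0,0,0,0,0,0.015],[0,0,0,0,0,0,0.015],[0,0,0,0,0,0,0.015],[0,0,0,0,0,0,0.015],[0,0,0,0,0,0,0.015]]]'; python3 look.py b
```

```text
time: 4.8
tool_pos: [493.2, -234.5, 73.0]
tcp_rot: [-3.141, 0.001, -0.102]
contact_force: [-3.7, 1.1, 4.3]
grip_width: 19.2
```

View pics/b.png

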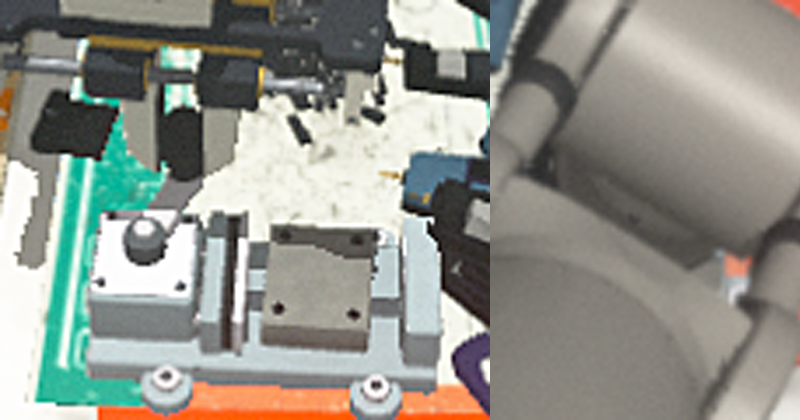

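The grip is held between the fingers: the opening is 19.2 mm, and the side view shows them either side of the handle at (185,145). The measured TCP is 44.9 mm from the estimated axis, as it should be. Now I'll work out the arc.

```bash
cat > arc.py <<'E'
import sys,numpy as np
from plant import bot
ax=np.array([float(sys.argv[1]),float(sys.argv[2])]);step=float(sys.argv[3]);n=int(sys.argv[4])
o=bot.get_obs();p=np.array(o["tool_pos"][:2]);y=o["tcp_rot"][2]
d=p-ax;b=np.arctan2(*d);print("r",np.hypot(*d),"theta",b-0.042,"F",np.round(o["contact_force"],1))
X=np.array([np.cos(y),np.sin(y)]);Y=np.array([np.sin(y),-np.cos(y)])
q=p
for i in range(1,n+1):
    g=ax+45*np.array([np.sin(b+step*i),np.cos(b+step*i)]);e=g-q;q=g;print(round(b+step*i-.042,2),(e@X/1000).round(4),(e@Y/1000).round(4))
E
python3 arc.py 476 -276 0.2 15
```

```text
r 44.94022595665256 theta 0.35504273842257483 F [-3.3  0.3  5.2]
0.56 0.0083 0.0034
0.76 0.0074 0.005
0.96 0.0063 0.0064
1.16 0.0049 0.0075
1.36 0.0033 0.0084
1.56 0.0016 0.0088
1.76 -0.0002 0.009
1.96 -0.002 0.0088
2.16 -0.0037 0.0082
2.36 -0.0053 0.0073
2.56 -0.0066 0.0061
2.76 -0.0077 0.0047
2.96 -0.0085 0.0031
3.16 -0.0089 0.0013
3.36 -0.009 -0.0005
```

```bash
python3 -m inch '[[[0.0083,0.0034,0,0,0,0,0.015],[0.0074,0.005,0,0,0,0,0.015],[0.0063,0.0064,0,0,0,0,0.015],[0,0,0,0,0,0,0.015],[0,0,0,0,0,0,0.015]]]'; python3 arc.py 476 -276 0.2 6
```

```text
time: 5.4
tool_pos: [514.4, -252.7, 73.0]
tcp_rot: [3.14, -0.001, -0.102]
contact_force: [-4.4, -3.8, 3.1]
grip_width: 19.3
r 44.90050273623594 theta 0.9821902510654223 F [-4.4 -3.8  3.1]
1.18 0.0048 0.0076
1.38 0.0031 0.0084
1.58 0.0013 0.0089
1.78 -0.0005 0.009
1.98 -0.0022 0.0087
2.18 -0.0039 0.0081
```

Low forces and the radius holds.

```bash
python3 -m inch '[[[0.0048,0.0076,0,0,0,0,0.015],[0.0031,0.0084,0,0,0,0,0.015],[0.0013,0.0089,0,0,0,0,0.015],[0,0,0,0,0,0,0.015],[0,0,0,0,0,0,0.015]]]'; python3 arc.py 476 -276 0.2 6
```

```text
time: 5.9
tool_pos: [520.8, -277.5, 73.0]
tcp_rot: [3.141, -0.0, -0.102]
contact_force: [-3.4, -1.7, 4.0]
grip_width: 19.3
r 44.83167313130343 theta 1.5621271750451555 F [-3.4 -1.7  4. ]
1.76 -0.0001 0.009
1.96 -0.0021 0.0087
2.16 -0.0038 0.0082
2.36 -0.0053 0.0073
2.56 -0.0066 0.0061
2.76 -0.0077 0.0046
```

```bash
python3 -m inch '[[[-0.0001,0.009,0,0,0,0,0.015],[-0.0021,0.0087,0,0,0,0,0.015],[-0.0038,0.0082,0,0,0,0,0.015],[0,0,0,0,0,0,0.015]]]'; python3 arc.py 476 -276 0.2 1;  python3 -m inch '[[[-0.0053,0.0073,0,0,0,0,0.015],[-0.0066,0.0061,0,0,0,0,0.015],[0,0,0,0,0,0,0.015],[0,0,0,0,0,0,0.015]]]'; python3 arc.py 476 -276 0.1 8; python3 look.py c
```

```text
time: 6.3
tool_pos: [512.3, -302.4, 73.0]
tcp_rot: [-3.141, -0.001, -0.103]
contact_force: [-3.0, 0.8, 5.1]
grip_width: 18.9
r 44.877680460014815 theta 2.1565671940277635 F [-3.   0.8  5.1]
2.36 -0.0052 0.0073
time: 6.7
tool_pos: [499.2, -314.5, 72.9]
tcp_rot: [-3.142, -0.0, -0.102]
contact_force: [-1.3, 1.4, 6.4]
grip_width: 19.3
r 44.94577701760607 theta 2.558427190568278 F [-1.3  1.4  6.4]
2.66 -0.0037 0.0026
2.76 -0.004 0.0021
2.86 -0.0042 0.0017
2.96 -0.0043 0.0013
3.06 -0.0044 0.0009
3.16 -0.0045 0.0004
3.26 -0.0045 -0.0
3.36 -0.0045 -0.0005
```

View pics/c.png

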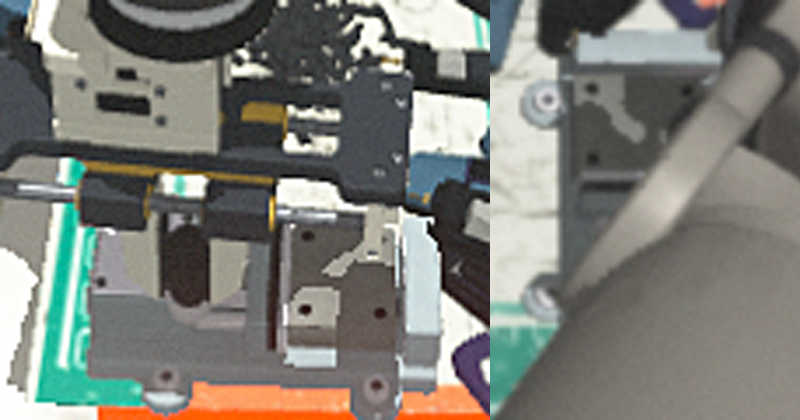

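The sliding jaw is now against the block at (290,290), and only a small gap is left to the fixed jaw at about (400,290). I'll continue in small steps to about 3.2 rad.

```bash
python3 -m inch '[[[-0.0037,0.0026,0,0,0,0,0.015],[-0.004,0.0021,0,0,0,0,0.015],[-0.0042,0.0017,0,0,0,0,0.015],[0,0,0,0,0,0,0.015],[0,0,0,0,0,0,0.015]]]'; python3 arc.py 476 -276 0.1 1;  python3 -m inch '[[[-0.0043,0.0013,0,0,0,0,0.015],[-0.0044,0.0009,0,0,0,0,0.015],[0,0,0,0,0,0,0.015],[0,0,0,0,0,0,0.015]]]'; python3 arc.py 476 -276 0.1 4
```

```text
time: 7.3
tool_pos: [486.9, -319.7, 73.0]
tcp_rot: [3.141, -0.001, -0.102]
contact_force: [2.4, 2.9, 5.3]
grip_width: 19.0
r 45.05783155960006 theta 2.8543122226080966 F [2.4 2.9 5.3]
2.95 -0.0043 0.0013
time: 7.7
tool_pos: [478.2, -321.0, 72.9]
tcp_rot: [3.141, -0.001, -0.102]
contact_force: [3.3, 2.4, 5.1]
grip_width: 19.2
r 45.10138226329004 theta 3.0506172823838256 F [3.3 2.4 5.1]
3.15 -0.0045 0.0004
3.25 -0.0045 0.0
3.35 -0.0045 -0.0004
3.45 -0.0044 -0.0009
```

```bash
python3 -m inch '[[[-0.0045,0.0004,0,0,0,0,0.015],[-0.0036,0,0,0,0,0,0.015],[0,0,0,0,0,0,0.015],[0,0,0,0,0,0,0.015]]]'; python3 arc.py 476 -276 0.1 2
```

```text
time: 8.1
tool_pos: [470.4, -320.8, 72.9]
tcp_rot: [3.141, -0.002, -0.102]
contact_force: [4.8, 1.8, 4.5]
grip_width: 18.8
r 45.14378784442326 theta -3.060231140905685 F [4.8 1.8 4.5]
-2.96 -0.0045 -0.0005
-2.86 -0.0044 -0.0008
```

The crank is at about 3.22 rad and the reaction has gone from -1.3 to +4.8 N, so it has stiffened. I'll release, raise straight up, move clear and look.

```bash
python3 -m inch '[[[0,0,0,0,0,0,0.05],[0,0,0,0,0,0,0.05],[0,0,0,0,0,0,0.05],[0,0,0,0,0,0,0.05],[0,0,-0.03,0,0,0,0.05],[0,0,-0.04,0,0,0,0.05],[0,0,-0.04,0,0,0,0.05],[0,0,-0.04,0,0,0,0.05],[0,0,0,0,0,0,0.05]]]'; python3 -m inch '[[[0,-0.04,0,0,0,0,0.05],[0,-0.04,0,0,0,0,0.05],[0,-0.04,0,0,0,0,0.05],[0,-0.04,0,0,0,0,0.05],[0,-0.04,0,0,0,0,0.05],[0,-0.04,0,0,0,0,0.05],[0,-0.04,0,0,0,0,0.05],[0,-0.04,0,0,0,0,0.05],[0,0,0,0,0,0,0.05],[0,0,0,0,0,0,0.05]]]'; python3 look.py d
```

```text
time: 9.0
tool_pos: [471.4, -322.4, 228.6]
tcp_rot: [3.135, -0.009, -0.102]
contact_force: [-0.0, 0.0, -0.8]
grip_width: 49.7
time: 10.0
tool_pos: [501.8, -1.8, 222.1]
tcp_rot: [3.141, 0.001, -0.1]
contact_force: [-0.1, 0.6, 0.2]
grip_width: 50.1
```

View pics/d.png

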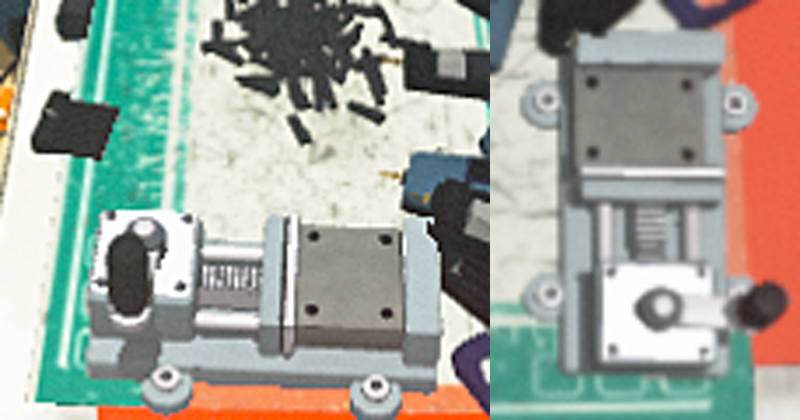

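The block is flush against the fixed jaw with the sliding jaw on it, and the grip is on the -y side, at (765,303) in the top crop and (128,272) in the side crop. I'll check the angle and the spare vise in numbers.

```bash
python3 - <<'E'
from plant import bot
from h import *
T=bot.capture("top");S=bot.capture("side")
for p in(ray(T,(400+275/4.2,195+303/4.2),92),ray(S,(245+128/3.5,260+272/3.5),82)):
    d=p[:2]-[476,-276];print(p.round(1),np.hypot(*d).round(1),"theta",(np.arctan2(*d)%6.283-.042).round(3))
y=-.042;R=np.array([[np.cos(y),np.sin(y)],[-np.sin(y),np.cos(y)]])
c=np.mean([ray(T,(400+(u-490)/4.2,195+v/4.2),34) for u,v in((592,82),(687,85),(592,153),(688,154))],0)[:2]
print("block vise x,y",R@(c-[476,-276])-[59,0])
a=pickle.load(open("top.pkl","rb"))["pixels"][205:300,190:260].astype(int);b=S0=pickle.load(open("side.pkl","rb"))["pixels"][175:225,280:355].astype(int)
print("spare diff",abs(a-T["pixels"][205:300,190:260]).mean(),abs(b-S["pixels"][175:225,280:355]).mean());print(bot.get_obs()["time"])
E
```

```text
[ 470.9 -317.7   92. ] 42.1 theta 3.222
[ 473.1 -320.    82. ] 44.1 theta 3.165
block vise x,y [40.12022427  7.03097728]
spare diff 31.47137844611529 11.553422222222222
10.2
```

The angle is 3.17 to 3.22 rad and the block is home, at 40 mm against 41. The spare-vise difference is probably the arm's shadow or the arm blocking the view, so I'll take one look.

```bash
python3 - <<'E'
from plant import bot
from h import *
S=bot.capture("side")["pixels"];S0=cv2.imread("pics/side0.png")
cv2.imwrite("pics/e.png",cv2.resize(np.hstack([x[165:235,270:365] for x in(S0,S)]),None,fx=4,fy=4,interpolation=2))
E
```

```text
(no output)
```

View pics/e.png

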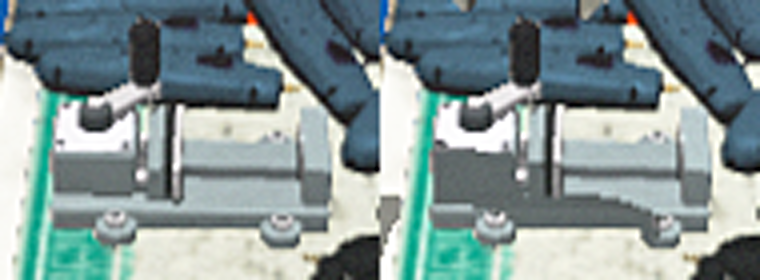

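The spare crank hasn't moved: its grip is at (145,50) before and (525,50) after, which is the same place in each half. Only a shadow differs.

```bash
python3 -c "
from plant import bot
print(bot.close_job())"
```

```text
the job is handed in; nothing more can be done
None
```

The block is clamped against the fixed jaw. I turned that vise's crank clockwise from about 0.35 to 3.2 rad, let go, moved clear and handed the job in at about 10 s of the 40 s.

- **Crank angle:** after release it measured 3.22 rad in the top camera and 3.17 rad in the side camera. That small disagreement stays inside the 3.1 to 3.3 tight band.
- **Stiffness:** the force along the jaws rose from about -1 to +5 N over the last part of the turn. I did not test the clamp itself by pulling on the block.
- **Block position:** about 40 mm along the vise, against 41 mm when home. It was also about 7 mm off the vise's centre line sideways, much as it seemed to lie before.
- **Spare vise:** an automatic before/after picture difference was large (31 top, 11.6 side). In the side view its crank had not moved and only a shadow differed. I did not look at the top view again.

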